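# Pack the sample and snap the tub shut

### The arm

A 6-joint arm with a two-finger parallel gripper is mounted at the origin on the work surface; the furniture and walls round the work are solid. World frame = base frame: x ahead of the robot, y to its left, z up, the work surface at z = 0. Lengths are in m, angles in degrees, forces in N, time in s.
With the tool pointing down it reaches from about 0.3 to 0.75 m from the base axis. Payload 8.5 kg.
Tool frame: the origin (TCP) lies midway between the tips of the shut fingers; the grasp point (between the pads) lies 19 mm behind it; z points along the fingers, y is the line along which they close (so a half turn about z gives the same grasp; the last joint's range is limited). The gripper opens to 85 mm and grips with 20 to 120 N. Pads are 22 mm wide; open, the fingers measure 114 mm over their backs; the gripper's body (76 mm by 85 mm) begins 54 mm behind the grasp point. The pads swing forward as they close: fully open they stand 13 mm farther back than shut.
Start: joints at [52.924, 21.807, 74.336, -0, 83.858, -12.336], TCP at [0.23, 0.5, 0.211] pointing down, gripper open.
Joint ranges: [-178.18, 178.18], [-50.72, 133.34], [12.68, 142.11], [-81.47, 261.47], [9.98, 163.14], [-165.26, 165.26]. Speed limits (degrees/s): [136.94, 136.94, 180, 180, 180, 180].

### API

Orientations are given as a 3x3 rotation matrix whose columns are the frame's x, y, z axes.
In Python, from rig import monitor, optics, close_job, models gives the robot as it stands.
- The arm moves only by the tool step_arm, never from a script. Its arguments are lists of equal length, an entry for each row: "fingers": the closure, from -1 (fully open) to 1 (shut); "travel": the shift along the tool's x, y, z scaled (see below), a list of three; "twist": the turn about the tool's z scaled (see below). In form: {"fingers": [fingers, ...], "travel": [[tx, ty, tz], ...], "twist": [twist, ...]}. A call has 1 to 10 rows; each row shifts and turns the commanded pose from where the row before left it, along the tool's axes as they then stand; what a row does not reach is not made up. The controller multiplies each number of a shift by 100 mm and each number of a turn by pi rad. A row lasts 1/8 s, in which the tool goes at most 62.5 mm and 10.7 degrees, less where a joint would pass 70% of its speed; a pose out of reach is approached as far as the arm can. A call with a number of a shift or a turn outside -1 to 1 is refused whole. A call with a gripper value outside its range is refused whole. The fingers move at their own pace and stop on an object; "force" is the grip in N (left out, the last holds). Time passes only in rows, so rows that do not move let the fingers close. It gives the time, the measured TCP pose, the force, the opening and the grip force at its end, in the units of the state.
- monitor.observe(): the state, without advancing time (a new reading comes with each control period).
- optics.get_image(name): name is "scene" or "top" or "wrist"; returns (picture, depth): 420x560x3 uint8, blue, green, red; 420x560 float32, m along the optical axis (not along the pixel's ray), 0 where there is no reading.
- optics.get_calibration(name): a dict with "vertical_fov" (degrees; the focal length in pixels is half the picture's height over the tangent of half this angle, whatever the lens; pixels are square), "cx", "cy" (the principal point, pixels), "world_from_camera" (4x4, takes a point from camera to world coordinates). Camera axes: x right, y up, looking along -z (the intrinsics and any distortion apply to the point x, -y, -z); pixel columns grow to the right and rows downward; lengths in m; the calibration is good to about 2 mm. A picture is of the moment at which its call begins: read the wrist's pose just before it. get_calibration takes no time and is no camera call; for the wrist camera it gives the pose at the moment of the call.
- close_job(): hands the job in; it is judged then, once.
Trained networks look in the newest picture that a camera, given by its name, has taken for a name from the list of things; names that differ only in an ending like _2 or _b are one class to them, and where a whole thing is asked for, a point or a joint stands for the part that bears it (a point fixed in the world has none). Each returns a list of dicts, best first, with "confidence" (0 to 1); they miss things now and then, are a little off and sometimes report something else, mostly with a low value. They report only what shows in the picture. A call takes as long as a camera call. They do not tell look-alikes from the thing itself.
- models.trace(camera, query): "mask" (420x560 bool, what is visible of it) and "point" ([column, row] in pixels, amid what is visible of it).
- models.landmark_of(camera, query): "point" ([column, row] in pixels: a listed point, or the origin of a listed thing).
The state is a dict: "time_s": time; "q": joint angles; "qvel": joint speeds; "joint_efforts": joint torques, N m; "position": TCP position; "tool_rot": TCP orientation; "ft_force": force on the tool from outside, world axes, zero at the start; "wrist_torque": the same for the moment, N m; "grip_width": finger opening in m; "gripper_force": force on a finger pad.
Only numpy, scipy, OpenCV 4.12 (cv2) and the standard library are available. Lean on these libraries where they do the work, as an engineer would, in place of code of your own. Each camera call takes 0.05 s, during which the arm holds its last target. There are 200 camera calls.

### The job

Pack away the retained sample: of the three small sample jars standing beside the open tub, stand the blue-capped one upright inside the translucent tub, near its middle, without dropping it. Then set the blue lid with the white handle on the tub, without dropping it, and press it down until it is fully seated and level all round. Leave the white-capped jars, the spice jars and the steel weight where they stand.

Things in the scene. Friction and masses are not known exactly. Their poses are not given: they have to be found in the camera images.
- tub: Loose open round translucent tub, tapered, about 0.15 kg, upright, 91 mm tall: rim 134 mm outer diameter, foot 104 mm, inner floor 3 mm up. Origin at the centre of its underside, z up. It slides on the worktop when pushed sideways.
- tub_rim (a point): centre of the tub's mouth, level with the top of its rim, 91 mm above its origin. The mouth is 120 mm clear inside. Fully seated, the lid's origin lies 16 mm below this point (75 mm above the tub's origin), its top plate's underside on the rim.
- snap_lid: Loose round blue snap lid, 0.12 kg, 147 mm diameter, lying right way up, white bar handle across its middle. Origin at the centre of its underside, z up. Upward from it: centring plug (100 to 115 mm diameter) z = 0 to 16 mm, with an outer skirt at z = 3 to 16 mm that goes over the tub's rim; top plate z = 16 to 20 mm; handle z = 20 to 46 mm. It may sit on the round tub at any yaw.
- lid_handle (a point): centre of the flat top of the lid's handle, 46 mm above the lid's origin. The handle is a solid bar 64 mm long along the lid's x, 18 mm thick along its y: grip it across y.
- lid_skirt (a point): centre of the lid at the underside of its top plate, 16 mm above the lid's origin. Six sprung tabs hide inside the skirt: laid on loosely, the lid rests on them about 6 mm proud of the rim; pressed straight down with about 8 to 15 N they give way and the lid goes down until this plate meets the rim; friction keeps it there.
- sample_jar_blue: The jar to pack (0.12 kg), one of the three beside the tub (not the like one that stands far back by the wall): plastic sample jar with a blue screw cap, upright, 53 mm diameter, 64 mm tall, the cap being its top; origin at the centre of its underside, z up
- sample_jar_white1: Bystander: plastic sample jar with a white screw cap, upright, 53 mm diameter, 64 mm tall, the cap being its top; origin at the centre of its underside, z up
- sample_jar_white2: Bystander: plastic sample jar with a white screw cap, upright, 53 mm diameter, 64 mm tall, the cap being its top; origin at the centre of its underside, z up
- jar_green: Bystander: spice jar with a green cap, 44 mm diameter, 100 mm tall; origin at the centre of its underside
- jar_yellow: Bystander: spice jar with a yellow cap, 44 mm diameter, 106 mm tall; origin at the centre of its underside
- steel_weight: Bystander: steel check weight with a knobbed neck, 37 mm diameter, 62 mm tall; origin at the centre of its underside
Mind the look-alikes: they are no part of the job. Leave any turquoise look-alike of the tub alone. Several things look just like the snap_lid: the one meant starts farthest to the robot's right.

How it is judged (in metres and radians):
On the way:
1. the blue-capped jar stands upright inside the tub, let go, with the lid not yet on (horizontal distance between sample_jar_blue and tub below 0.035 m and z of sample_jar_blue in the frame of tub between -0.01 and 0.012 m and angle between sample_jar_blue's own z axis and vertical below 0.15 rad and contact force between the fingers and sample_jar_blue below 0.05 N and linear speed of sample_jar_blue below 0.03 m/s and horizontal distance between snap_lid and tub above 0.1 m), for 0.2 s.
At the end, for the whole second after the job is handed in: Tub upright on the worktop; blue-capped jar upright in it (within 35 mm of its axis, tilt under 0.15 rad); lid centred on the tub (6 mm), down to within 2 mm of fully seated (origin at most 77 mm above the tub's), level with the rim within 0.03 rad; all at rest (horizontal distance between sample_jar_blue and tub below 0.035 m and z of sample_jar_blue in the frame of tub between -0.01 and 0.012 m and angle between sample_jar_blue's own z axis and vertical below 0.15 rad and angle between tub's own z axis and vertical below 0.05 rad and height (world z) of tub between -0.008 and 0.008 m and z of snap_lid in the frame of tub between 0.071 and 0.077 m and horizontal distance between snap_lid and tub below 0.006 m and angle between the z axis of snap_lid and the z axis of tub, either way round below 0.03 rad and angle between snap_lid's own z axis and vertical below 0.3 rad and linear speed of each of snap_lid, sample_jar_blue, tub below 0.02 m/s); the robot touches nothing.
It fails at once if a white-capped jar, a spice jar or the steel weight is pushed more than 3 cm away or tipped over (distance of any of sample_jar_white1, sample_jar_white2, jar_green, jar_yellow, steel_weight from where it was at the start of the episode above 0.03 m or angle between any of sample_jar_white1, sample_jar_white2, jar_green, jar_yellow, steel_weight's own z axis and vertical above 0.5 rad).
It fails at once if the blue-capped jar is dropped into the tub from a height (falling free faster than 0.7 m/s) (contact force between the fingers and sample_jar_blue below 0.05 N and horizontal distance between sample_jar_blue and tub below 0.07 m and linear speed of sample_jar_blue above 0.7 m/s).
It fails at once if the lid is dropped or thrown onto the tub (falling free faster than 0.45 m/s) (contact force between the fingers and snap_lid below 0.05 N and horizontal distance between snap_lid and tub below 0.07 m and linear speed of snap_lid above 0.45 m/s).
It fails at once if the tub is tipped more than about 30 degrees (angle between tub's own z axis and vertical above 0.5 rad).
It also fails if it takes over 70 s, if anything falls off the work surface, if the arm or the gripper's body presses on something with over 40 N, if the wrist force passes 120 N, or if a joint passes its speed limit or range.

## Working session

There is one attempt and no reset: what is moved stays moved. The work goes in short steps, Python scripts to look and compute and a tool call to move; the robot and the scene stay as the last step left them, time stands still between calls to the robot, and variables do not carry over. Pictures are saved under pics/ and viewed, at most 12 in all, crops included, and the job is handed in when it is done.

Besides the shell and the picture viewer there is one more tool, called after "Emit:" by a JSON object that holds its "name" and its "arguments", one argument or row to a line. step_arm: Moves the arm, as the interface text tells. Its arguments: {"type":"object","properties":{"fingers":{"type":"array","items":{"type":"number"}},"travel":{"type":"array","items":{"type":"array","items":{"type":"number"}}},"twist":{"type":"array","items":{"type":"number"}},"force":{"type":"number"}},"required":["fingers","travel","twist"]}

```bash
mkdir -p pics; cat > h.py <<'E'
import numpy as np, cv2
from rig import monitor, optics, close_job, models
def snap(n):
    im,d=optics.get_image(n); c=optics.get_calibration(n); return im,d,c
def world(c,d,u,v,z=None):
    f=210/np.tan(np.radians(c["vertical_fov"]/2)); T=np.array(c["world_from_camera"])
    r=np.array([(u-c["cx"])/f,-(v-c["cy"])/f,-1.0])
    if z is None: return T[:3,:3]@(r*d)+T[:3,3]
    R=T[:3,:3]@r; return T[:3,3]+R*(z-T[2,3])/R[2]
E
python3 - <<'E'
from h import *
for n in("scene","top"):
    im,d,c=snap(n); cv2.imwrite(f"pics/{n}0.png",im); print(n,{k:(np.round(v,3).tolist()) for k,v in c.items() if k!='lens'})
    for q in("tub","snap_lid","sample_jar_blue","lid_handle","tub_rim"):
        for r in (models.trace(n,q) if '_' not in q or q in("snap_lid","sample_jar_blue") else models.landmark_of(n,q)):
            print(q,round(r["confidence"],2),np.round(r["point"],0), "mask" in r and int(r["mask"].sum()))
print(monitor.observe())
E
```

```text
scene {'vertical_fov': 45.895, 'cx': 282.329, 'cy': 211.248, 'world_from_camera': [[-0.658, 0.472, -0.586, -0.541], [-0.753, -0.419, 0.508, 0.812], [-0.006, 0.776, 0.631, 1.15], [0.0, 0.0, 0.0, 1.0]]}
tub 0.93 [283. 250.] 1424
tub 0.9 [248. 228.] 497
snap_lid 0.66 [205. 258.] 1017
snap_lid 0.65 [228. 324.] 1756
sample_jar_blue 0.68 [203. 259.] 984
lid_handle 0.95 [228. 315.] False
lid_handle 0.64 [199. 258.] False
tub_rim 0.79 [283. 240.] False
tub_rim 0.6 [240. 209.] False
top {'vertical_fov': 49.681, 'cx': 283.964, 'cy': 208.082, 'world_from_camera': [[-0.009, 0.988, -0.156, 0.263], [-1.0, -0.009, -0.001, -0.042], [-0.002, 0.156, 0.988, 1.319], [0.0, 0.0, 0.0, 1.0]]}
tub 0.78 [246. 252.] 1955
tub 0.72 [246. 177.] 1805
tub 0.57 [177. 206.] 2020
tub 0.4 [316. 138.] 162
snap_lid 0.98 [178. 202.] 1982
snap_lid 0.7 [147. 293.] 2189
sample_jar_blue 0.53 [330. 212.] 309
lid_handle 0.78 [174. 200.] False
lid_handle 0.64 [145. 289.] False
tub_rim 0.68 [249. 178.] False
tub_rim 0.67 [245. 254.] False
{'time_s': 0.6, 'q': array([ 5.29245367e+01,  2.18071627e+01,  7.43358612e+01, -9.18464932e-04,
        8.38566862e+01, -1.23359411e+01]), 'qvel': array([ 0.08575804, -0.05247571, -0.08544269,  0.05560411,  0.07796637,
       -0.03981038]), 'joint_efforts': array([ 7.17071653e-04, -4.48156285e+01, -2.31398535e+01, -1.62784322e-04,
        7.19518830e-04, -3.28111400e-05]), 'position': array([0.23017053, 0.49950593, 0.21071689]), 'tool_rot': array([[-9.08220437e-01,  4.18492099e-01,  1.57668117e-05],
       [ 4.18492099e-01,  9.08220438e-01, -5.57130654e-06],
       [-1.66512884e-05,  1.53831166e-06, -1.00000000e+00]]), 'ft_force': array([-0.0732437 , -0.50886719,  1.39067812]), 'wrist_torque': array([-0.00079747,  0.03683576, -0.03238873]), 'gripper_force': 0.0, 'grip_width': 0.0855654097060436}
```

View pics/scene0.png

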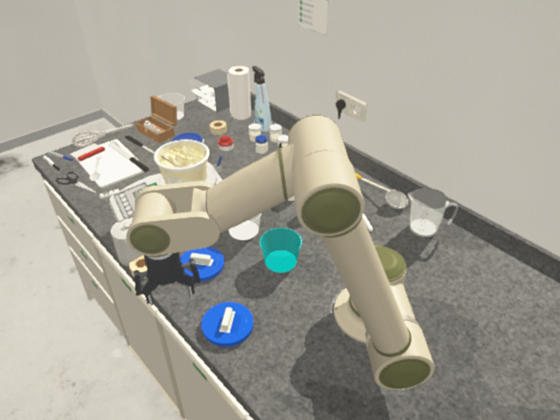

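View pics/top0.png

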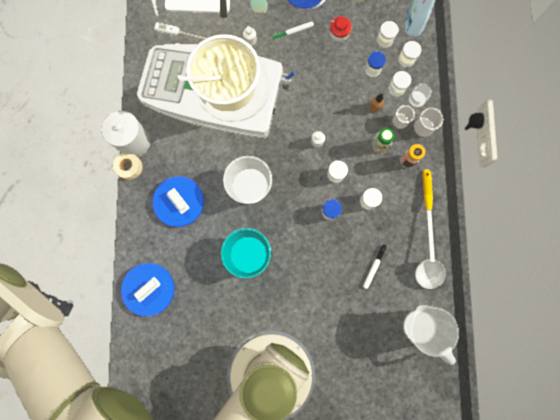

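```bash
python3 -c "
from h import *
c=optics.get_calibration('top');print(c.keys())"
```

```text
dict_keys(['vertical_fov', 'cx', 'cy', 'world_from_camera'])
```

The top view shows:
- **Tubs:** translucent at (247,180), and a turquoise look-alike at (246,252).
- **Lids:** blue with white handles at (178,201) and (147,290), plus a partly visible blue round thing at (305,0).
- **Jars:** blue cap at (332,210), white caps at (338,171) and (371,198). A like blue-capped jar stands at (376,64), back by the wall.

```bash
python3 - <<'E'
from h import *
im,d,c=snap("top")
for nm,u,v in [("lidA",178,201),("lidB",147,290),("blue?",305,2),("jarb",331,209),("jarw1",338,170),("jarw2",371,197),("tubfloor",248,180),("tur",246,252),("farblue",376,60),("weight",318,138),("green",385,140),("table",300,300),("baseedge",232,375)]:
    dd=np.median(d[max(0,v-1):v+2,u-1:u+2]); print(nm,round(float(dd),3),np.round(world(c,dd,u,v),3))
hsv=cv2.cvtColor(im,cv2.COLOR_BGR2HSV)
m=cv2.inRange(hsv,(105,120,60),(130,255,255)); n,l,s,cc=cv2.connectedComponentsWithStats(m)
for i in range(1,n):
    if s[i,4]>60: print(s[i],cc[i].round(1))
big=np.hstack([cv2.resize(im[140:240,140:240],(400,400),interpolation=cv2.INTER_CUBIC),cv2.resize(im[140:240,290:390],(400,400),interpolation=cv2.INTER_CUBIC)])
cv2.imwrite("pics/crop1.png",big)
sc,ds,cs=snap("scene")
for u,v in[(188,140),(205,262),(228,327)]: print(np.round(world(cs,ds[v,u],u,v),3))
E
```

```text
lidA 1.292 [0.486 0.26  0.047]
lidB 1.254 [0.237 0.339 0.045]
blue? 1.421 [ 1.121 -0.113  0.015]
jarb 1.269 [ 0.456 -0.173  0.064]
jarw1 1.284 [ 0.568 -0.195  0.066]
jarw2 1.274 [ 0.489 -0.286  0.065]
tubfloor 1.345 [0.555 0.064 0.004]
tur 1.313 [0.342 0.07  0.003]
farblue 1.339 [ 0.9   -0.317  0.064]
weight 1.305 [ 0.664 -0.141  0.061]
green 1.262 [ 0.644 -0.324  0.101]
table 1.291 [ 0.205 -0.085  0.002]
baseedge 1.252 [0.004 0.106 0.01 ]
[288   0  33   8 197] [304.1   2.9]
[368  52  18  16 230] [376.5  59.5]
[ 152  176   52   51 1773] [177.7 201.3]
[323 200  19  18 270] [332.1 208.3]
[ 121  263   54   53 1940] [147.3 289.2]
[0.866 0.044 0.214]
[0.47  0.263 0.03 ]
[0.217 0.358 0.028]
```

View pics/crop1.png

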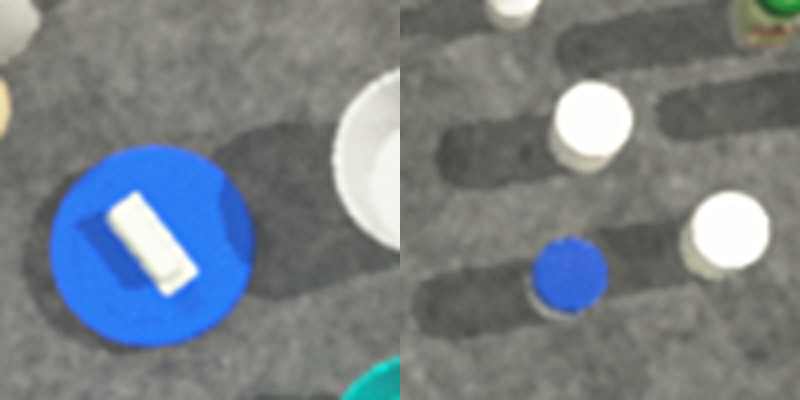

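Close crop: lid A has a white handle, and the blue-capped jar has white jars up-right and right of it. The third blue object at (305,0) lies at x≈1.12, which is out of reach, so lid A at (0.486,0.26) is the rightmost lid that counts. I'll move over the jar.

Emit:
{"name": "step_arm", "arguments": {
  "fingers": [-1,-1,-1,-1,-1,-1,-1,-1,-1,-1],
  "travel": [
    [-0.324,-0.344,0],
    [-0.324,-0.344,0],
    [-0.324,-0.344,0],
    [-0.324,-0.344,0],
    [-0.324,-0.344,0],
    [-0.324,-0.344,0],
    [-0.324,-0.344,0],
    [-0.324,-0.344,0],
    [-0.324,-0.344,0],
    [-0.324,-0.344,0]
  ],
  "twist": [0,0,0,0,0,0,0,0,0,0],
  "force": 40
}}

```text
time_s: 1.95
position: [0.3808, 0.0499, 0.211]
tool_rot: [[-0.908, 0.419, 0.001], [0.419, 0.908, -0.0], [-0.001, 0.0, -1.0]]
ft_force: [0.4, 0.3, -0.3]
grip_width: 0.0854
gripper_force: 0.0
```

Emit:
{"name": "step_arm", "arguments": {
  "fingers": [-1,-1,-1,-1,-1,-1],
  "travel": [
    [-0.324,-0.344,0],
    [-0.324,-0.344,0],
    [-0.324,-0.344,0],
    [-0.324,-0.344,0],
    [-0.324,-0.344,0],
    [0,0,0]
  ],
  "twist": [0,0,0,0,0,0]
}}

```text
time_s: 2.7
position: [0.4561, -0.175, 0.2102]
tool_rot: [[-0.907, 0.421, -0.0], [0.421, 0.907, -0.0], [0.0, -0.0, -1.0]]
ft_force: [-0.1, 0.7, -0.0]
grip_width: 0.0854
gripper_force: 0.0
```

```bash
cat >> h.py <<'E'
def totool(p,s=None):
    s=s or monitor.observe(); return (s["tool_rot"].T@(np.array(p)-s["position"]))*10
def fit(pts):
    A=np.c_[2*pts[:,:2],np.ones(len(pts))]; x=np.linalg.lstsq(A,(pts[:,:2]**2).sum(1),rcond=None)[0]
    return x[:2],np.sqrt(x[2]+x[0]**2+x[1]**2)
def contour_fit(c,mask,z):
    k=max(cv2.findContours(mask.astype(np.uint8),0,1)[0],key=cv2.contourArea)[:,0]
    return fit(np.array([world(c,0,u+.0,v+.0,z) for u,v in k]))
def blob(im,near=None,lo=(105,120,60),hi=(130,255,255)):
    m=cv2.inRange(cv2.cvtColor(im,cv2.COLOR_BGR2HSV),lo,hi); n,l,s,cc=cv2.connectedComponentsWithStats(m)
    i=1+(np.argmax(s[1:,4]) if near is None else np.argmin(np.linalg.norm(cc[1:]-near,axis=1)+1e3*(s[1:,4]<60))); return l==i,s[i]
E
python3 - <<'E'
from h import *
im,d,c=snap("wrist"); cv2.imwrite("pics/w1.png",im)
print(np.round(c["world_from_camera"],3),monitor.observe()["position"])
m,s=blob(im); print(s,contour_fit(c,m,.064)); print(np.median(d[m]))
im,d,c=snap("scene"); 
im,d,c=snap("top"); cv2.imwrite("pics/t1.png",im)
m,s=blob(im,(178,201)); print("lid",s,contour_fit(c,m,.020))
for r in models.trace("top","tub"):
    print(r["point"],contour_fit(c,r["mask"],.091))
E
```

```text
[[ 0.42  -0.873 -0.248  0.394]
 [ 0.908  0.404  0.114 -0.145]
 [ 0.001 -0.273  0.962  0.373]
 [ 0.     0.     0.     1.   ]] [ 0.45557877 -0.17333723  0.21030661]
[ 253  163   61   62 2939] (array([ 0.45916915, -0.17446147]), np.float64(0.02606340393375718))
0.3169353
lid [ 152  176   52   51 1765] (array([0.49115251, 0.26734635]), np.float64(0.07344184588779436))
[178.1, 203.7] (array([0.47737779, 0.25113021]), np.float64(0.06876027123964376))
[247.5, 177.6] (array([0.53673049, 0.06146641]), np.float64(0.06575057835478662))
```

View pics/w1.png

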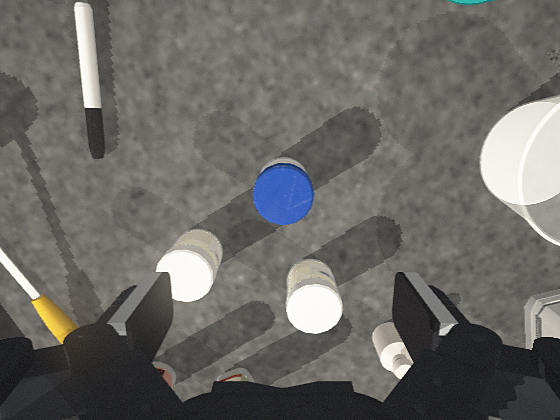

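The wrist view shows the blue cap centred at (283,193). Its fitted radius is 26 mm, which matches the jar, and the white jars are well clear. Descending and gripping.

Emit:
{"name": "step_arm", "arguments": {
  "fingers": [-1,-1,-1,-1,-1,-1,1,1,1,1],
  "travel": [
    [-0.038,0.004,0.4],
    [0,0,0.4],
    [0,0,0.4],
    [0,0,0.3],
    [0,0,0.31],
    [0,0,0],
    [0,0,0],
    [0,0,0],
    [0,0,0],
    [0,0,0]
  ],
  "twist": [0,0,0,0,0,0,0,0,0,0],
  "force": 40
}}

```text
time_s: 4.15
position: [0.4602, -0.1744, 0.0313]
tool_rot: [[-0.908, 0.419, 0.003], [0.419, 0.908, -0.002], [-0.004, -0.001, -1.0]]
ft_force: [-0.1, 0.3, 7.0]
grip_width: 0.0458
gripper_force: 39.8
```

Emit:
{"name": "step_arm", "arguments": {
  "fingers": [1,1,1,1,1,1,1,1],
  "travel": [
    [0,0,0],
    [0,0,-0.1],
    [0,0,-0.3],
    [0,0,-0.4],
    [0,0,-0.4],
    [0,0,-0.4],
    [0,0,-0.2],
    [0,0,0]
  ],
  "twist": [0,0,0,0,0,0,0,0]
}}

```text
time_s: 5.15
position: [0.4595, -0.1739, 0.2114]
tool_rot: [[-0.908, 0.418, 0.003], [0.418, 0.908, -0.002], [-0.003, -0.001, -1.0]]
ft_force: [0.7, 0.4, -1.3]
grip_width: 0.046
gripper_force: 40.9
```

Emit:
{"name": "step_arm", "arguments": {
  "fingers": [1,1,1,1,1,1],
  "travel": [
    [0.074,0.35,-0.04],
    [0.074,0.35,-0.04],
    [0.074,0.35,-0.04],
    [0.074,0.35,-0.04],
    [0.074,0.35,-0.04],
    [0,0,0]
  ],
  "twist": [0,0,0,0,0,0]
}}

```text
time_s: 5.9
position: [0.4985, 0.0026, 0.2289]
tool_rot: [[-0.909, 0.416, -0.002], [0.416, 0.909, 0.001], [0.002, -0.0, -1.0]]
ft_force: [-0.3, -0.2, -1.8]
grip_width: 0.0456
gripper_force: 41.0
```

```bash
cat >> h.py <<'E'
def cloud(c,d):
    v,u=np.mgrid[:420,:560]; f=210/np.tan(np.radians(c["vertical_fov"]/2)); T=np.array(c["world_from_camera"])
    return np.stack([(u-c["cx"])/f*d,-(v-c["cy"])/f*d,-d],-1)@T[:3,:3].T+T[:3,3]
def slab(P,z0,z1,xy,r,tag=""):
    m=(P[...,2]>z0)&(P[...,2]<z1)&(np.hypot(P[...,0]-xy[0],P[...,1]-xy[1])<r); p=P[m]
    for _ in range(6):
        if len(p)<10: break
        ce,R=fit(p); e=abs(np.hypot(*(p[:,:2]-ce).T)-R); p=p[e<max(.004,2*np.median(e))]
    if len(p)>9: print(tag,len(p),np.round(ce,4),round(R,4),"z",np.median(p[:,2]).round(4))
E
python3 - <<'E'
from h import *
s=monitor.observe();print(s["position"],s["gripper_force"])
for n in("wrist","top","scene"):
    im,d,c=snap(n)
    if n=="wrist": cv2.imwrite("pics/w2.png",im)
    P=cloud(c,d)
    slab(P,.082,.1,(.543,.062),.085,n+" rim")
    slab(P,.01,.024,(.49,.266),.085,n+" lid-skirt"); slab(P,-.01,.006,(.543,.062),.055,n+" floor")
    for q in("tub_rim","tub"):
        for r in models.landmark_of(n,q): print(n,q,round(r["confidence"],2),np.round(r["point"]),np.round(world(c,0,*r["point"],.091 if q=="tub_rim" else 0),4))
    for r in models.trace(n,"tub"): print(n,contour_fit(c,r["mask"],.091))
E
```

```text
[0.49852474 0.00257971 0.22889093] 40.99588018463692
wrist rim 2486 [0.5396 0.0578] 0.064 z 0.0892
wrist lid-skirt 5042 [0.4925 0.2429] 0.0473 z 0.0195
wrist floor 4098 [0.5409 0.0601] 0.0419 z 0.0028
wrist tub_rim 0.81 [366. 211.] [0.5422 0.0584 0.091 ]
wrist tub 0.56 [346. 184.] [0.5376 0.059  0.    ]
wrist (array([0.5367119 , 0.06590495]), np.float64(0.060740667090096505))
wrist (array([0.36812939, 0.0480786 ]), np.float64(0.03982610532990427))
top lid-skirt 1020 [0.4901 0.2688] 0.0622 z 0.0196
top floor 174 [0.5484 0.0788] 0.0242 z 0.003
top tub_rim 0.81 [248. 178.] [0.5424 0.0563 0.091 ]
top tub 0.91 [252. 184.] [0.5436 0.0534 0.    ]
top tub 0.64 [248. 252.] [0.3422 0.0626 0.    ]
top tub 0.17 [381. 147.] [ 0.6527 -0.3334  0.    ]
top (array([0.4768532 , 0.25087555]), np.float64(0.0696906699402394))
top (array([0.52866708, 0.06541602]), np.float64(0.030595376871391775))
top (array([0.32246883, 0.02099743]), np.float64(0.026147488085073695))
scene rim 174 [0.536  0.0587] 0.0646 z 0.088
scene lid-skirt 637 [0.4885 0.2676] 0.0636 z 0.019
scene floor 71 [0.5399 0.0619] 0.0499 z -0.0001
scene tub_rim 0.68 [242. 210.] [0.5384 0.0572 0.091 ]
scene tub_rim 0.67 [281. 239.] [0.3397 0.0538 0.091 ]
scene tub 0.84 [243. 227.] [0.5546 0.0485 0.    ]
scene tub 0.75 [279. 262.] [0.336  0.0682 0.    ]
scene (array([0.50592034, 0.08049338]), np.float64(0.08718514572209037))
scene (array([0.31854164, 0.10408118]), np.float64(0.06277780514892294))
```

View pics/w2.png

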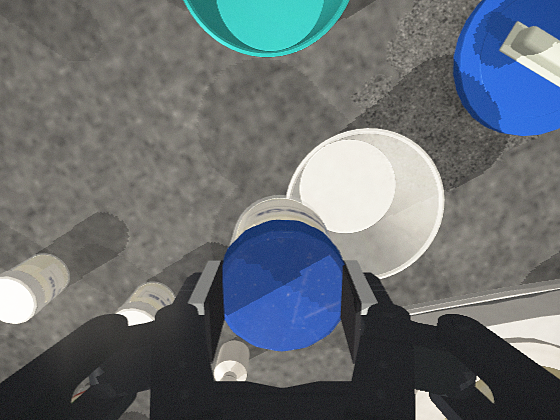

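The jar is held upright at (283,285) and the translucent tub's rim is at (366,203). All estimates agree on a tub centre of about (0.540,0.058). Placing the jar.

Emit:
{"name": "step_arm", "arguments": {
  "fingers": [1,1,1,1,1,1,1,1,1,1],
  "travel": [
    [-0.074,0.338,0],
    [-0.074,0.338,0],
    [0,0,0],
    [0,0,0.4],
    [0,0,0.4],
    [0,0,0.4],
    [0,0,0.3],
    [0,0,0.25],
    [0,0,0.12],
    [0,0,0]
  ],
  "twist": [0,0,0,0,0,0,0,0,0,0]
}}

```text
time_s: 7.75
position: [0.5404, 0.0556, 0.0426]
tool_rot: [[-0.908, 0.419, -0.001], [0.419, 0.908, 0.0], [0.001, -0.0, -1.0]]
ft_force: [-0.1, 1.0, -0.7]
grip_width: 0.0458
gripper_force: 41.1
```

Emit:
{"name": "step_arm", "arguments": {
  "fingers": [1,1,1,-0.5,-0.5,-0.5,-0.5],
  "travel": [
    [0,0,0.05],
    [0,0,0.03],
    [0,0,0],
    [0,0,0],
    [0,0,0],
    [0,0,0],
    [0,0,0]
  ],
  "twist": [0,0,0,0,0,0,0]
}}

```text
time_s: 8.62
position: [0.5406, 0.0559, 0.0348]
tool_rot: [[-0.908, 0.418, 0.0], [0.418, 0.908, -0.0], [-0.0, 0.0, -1.0]]
ft_force: [0.3, 1.0, 0.1]
grip_width: 0.0643
gripper_force: 0.0
```

Emit:
{"name": "step_arm", "arguments": {
  "fingers": [-0.5,-0.5,-0.5,-0.5,-0.5,-1,-1,-1,-1,-1],
  "travel": [
    [0,0,-0.2],
    [0,0,-0.4],
    [0,0,-0.5],
    [0,0,-0.5],
    [0,0,-0.4],
    [0.333,0.425,0],
    [0.333,0.425,0],
    [0.333,0.425,0],
    [0.333,0.425,0],
    [0,0,0]
  ],
  "twist": [0,0,0,0,0,0,0,0,0,0]
}}

```text
time_s: 9.88
position: [0.4895, 0.2689, 0.2346]
tool_rot: [[-0.91, 0.414, -0.0], [0.414, 0.91, 0.0], [0.0, 0.0, -1.0]]
ft_force: [0.1, -0.1, -0.2]
grip_width: 0.0852
gripper_force: 0.0
```

Emit:
{"name": "step_arm", "arguments": {
  "fingers": [-1,-1,-1,-1,-1,-1,-1],
  "travel": [
    [0,0,0],
    [0,0,0],
    [0,0,0],
    [0,0,0],
    [0,0,0],
    [0,0,0],
    [0,0,0]
  ],
  "twist": [-0.0535,-0.0535,-0.0535,-0.0535,-0.0535,-0.0535,0]
}}

```text
time_s: 10.75
position: [0.491, 0.2653, 0.2347]
tool_rot: [[-0.84, -0.543, -0.0], [-0.543, 0.84, -0.0], [0.0, -0.0, -1.0]]
ft_force: [0.4, 0.3, -0.4]
grip_width: 0.0855
gripper_force: 0.0
```

```bash
python3 - <<'E'
from h import *
s=monitor.observe();print(s["position"],s["q"].round(1))
for n in("wrist","top"):
    im,d,c=snap(n); cv2.imwrite(f"pics/{n}3.png",im)
    P=cloud(c,d)
    slab(P,.082,.1,(.541,.058),.085,n+" rim")
    slab(P,.06,.076,(.541,.058),.04,n+" jarcap")
    m=(abs(P[...,2]-.046)<.006)&(np.hypot(P[...,0]-.49,P[...,1]-.267)<.045)
    p=P[m]
    if len(p)>10:
        # handle top via min-area rect in world mm
        r=cv2.minAreaRect((p[:,:2]*1000).astype(np.float32)); w,V=np.linalg.eigh(np.cov(p[:,:2].T)); 
        print(n,"handle",len(p),p.mean(0).round(4),r,V[:,1],w)
        z=np.median(p[:,2]); print(z)
    for r in models.landmark_of(n,"lid_handle"): print(n,round(r["confidence"],2),world(c,0,*r["point"],.046))
    m,_=blob(im,(178,201)) if n=="top" else blob(im); print("lid disc",contour_fit(c,m,.02))
im,_,_=snap("scene");
b=cv2.imread("pics/wrist3.png"); t=cv2.imread("pics/top3.png")[120:240,140:300]
cv2.imwrite("pics/c3.png",np.hstack([cv2.resize(b,(420,315)),cv2.resize(t,(380,285))[:285].copy() if 0 else cv2.copyMakeBorder(cv2.resize(t,(380,285)),0,30,0,0,0)]))
E
```

```text
[0.49099048 0.2652513  0.23468047] [  16.2   21.7   70.4   -0.    87.8 -106.7]
wrist rim 2352 [0.5391 0.0608] 0.0638 z 0.0893
wrist jarcap 1845 [0.5406 0.0551] 0.0221 z 0.0669
wrist handle 1167 [0.4924 0.2668 0.0443] ((493.5614013671875, 267.6789245605469), (63.88689041137695, 17.93967056274414), 38.3361930847168) [-0.78423281 -0.62046668] [2.58349348e-05 3.24041141e-04]
0.04451681778859351
wrist 0.83 [0.49175202 0.26875458 0.046     ]
lid disc (array([0.49344128, 0.26731221]), np.float64(0.07246506291287322))
top rim 288 [0.5367 0.0612] 0.0641 z 0.0892
top jarcap 165 [0.538 0.055] 0.0218 z 0.0674
top handle 132 [0.4901 0.2688 0.0452] ((489.45263671875, 268.61065673828125), (64.77348327636719, 17.646183013916016), 37.87151336669922) [-0.78689361 -0.61708869] [2.57584263e-05 3.47799914e-04]
0.0449636561338298
top 0.72 [0.49015886 0.26805597 0.046     ]
lid disc (array([0.49166818, 0.25629963]), np.float64(0.059155093774595026))
```

View pics/c3.png

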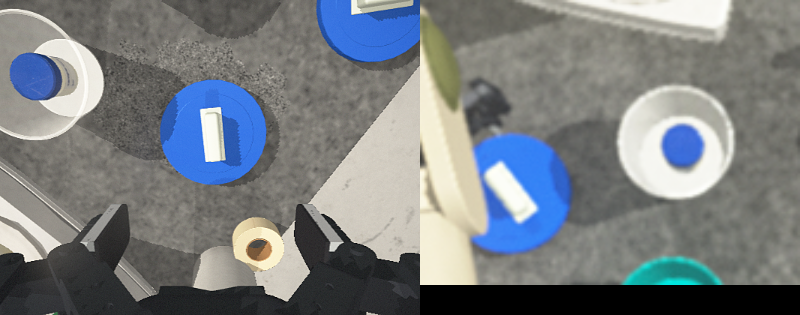

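The jar stands in the tub (cap centre about 4 mm off the tub's axis). The lid is under the gripper at (0.4925,0.267) with its handle at 38°, so the tool needs a small extra twist before gripping.

Emit:
{"name": "step_arm", "arguments": {
  "fingers": [-1,-1,-1,-1,-1,-1,-1,1,1,1],
  "travel": [
    [-0.022,0.006,0],
    [0,0,0.4],
    [0,0,0.5],
    [0,0,0.5],
    [0,0,0.4],
    [0,0,0.3],
    [0,0,0],
    [0,0,0],
    [0,0,0],
    [0,0,0]
  ],
  "twist": [-0.0295,0,0,0,0,0,0,0,0,0],
  "force": 80
}}

```text
time_s: 12.25
position: [0.4927, 0.2678, 0.0257]
tool_rot: [[-0.784, -0.62, 0.002], [-0.62, 0.784, 0.0], [-0.002, -0.001, -1.0]]
ft_force: [-0.5, -0.2, -0.2]
grip_width: 0.0319
gripper_force: 0.0
```

Emit:
{"name": "step_arm", "arguments": {
  "fingers": [1,1,1,1,1],
  "travel": [
    [0,0,0],
    [0,0,0],
    [0,0,0],
    [0,0,0],
    [0,0,0]
  ],
  "twist": [0,0,0,0,0]
}}

```text
time_s: 12.88
position: [0.4924, 0.2678, 0.025]
tool_rot: [[-0.784, -0.621, 0.0], [-0.621, 0.784, 0.0], [-0.0, -0.0, -1.0]]
ft_force: [0.3, -1.6, 5.9]
grip_width: 0.0002
gripper_force: 2.7
```

The gripper read shut at 0.2 mm, so it probably missed the handle. Looking.

```bash
python3 - <<'E'
from h import *
s=monitor.observe();print(s)
im,d,c=snap("wrist"); cv2.imwrite("pics/w4.png",im)
E
```

```text
{'time_s': 12.875, 'q': array([ 1.64374027e+01,  3.42650574e+01,  8.71839820e+01, -1.58870343e-03,
        5.85225577e+01, -1.11915387e+02]), 'qvel': array([ 0.00231803, -0.07399632,  0.08969883, -0.01019116, -0.1305841 ,
        0.06913677]), 'joint_efforts': array([-1.24217723e-01, -4.68294525e+01, -1.58968753e+01, -1.61227776e-02,
       -1.85833722e-01,  1.39100644e-05]), 'position': array([0.49242028, 0.2677766 , 0.02498577]), 'tool_rot': array([[-7.84195917e-01, -6.20513119e-01,  4.82156430e-04],
       [-6.20513143e-01,  7.84196038e-01,  1.17592955e-04],
       [-4.51073133e-04, -2.06968487e-04, -9.99999877e-01]]), 'ft_force': array([ 0.33048393, -1.60326267,  5.90113815]), 'wrist_torque': array([-0.06749781,  0.13207948, -0.00959114]), 'gripper_force': 2.6942524686455727, 'grip_width': 0.00017284655393651538}
```

View pics/w4.png

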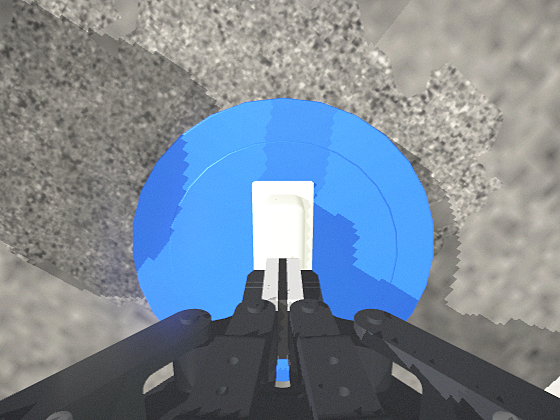

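```bash
python3 - <<'E'
from h import *
im,d,c=snap("wrist"); P=cloud(c,d); print(np.round(c["world_from_camera"],3), c["vertical_fov"])
for u,v in[(265,190),(265,230),(265,262),(253,262),(283,190),(300,230),(311,190),(254,190),(283,120),(200,230),(380,230),(275,265),(290,290),(260,330),(283,365),(283,376),(150,230),(100,230)]: print(u,v,round(float(d[v,u]),3),P[v,u].round(4))
im,d,c=snap("scene"); P=cloud(c,d); m=(np.hypot(P[...,0]-.49,P[...,1]-.267)<.09)&(P[...,2]>.01)&(P[...,2]<.06); print(np.percentile(P[m][:,2],[1,10,50,90,99])); cv2.imwrite("pics/s4.png",cv2.resize(im[200:320,140:300],(800,600),interpolation=cv2.INTER_CUBIC))
E
```

```text
[[-0.621 -0.754 -0.216  0.439]
 [ 0.784 -0.597 -0.17   0.224]
 [-0.001 -0.274  0.962  0.187]
 [ 0.     0.     0.     1.   ]] 58.94294047646979
265 190 0.169 [0.4726 0.2404 0.0219]
265 230 0.151 [0.4813 0.2484 0.0439]
265 262 0.155 [0.4924 0.257  0.044 ]
253 262 0.181 [0.505  0.2579 0.02  ]
283 190 0.169 [0.4674 0.2468 0.0226]
300 230 0.152 [0.4726 0.2597 0.0435]
311 190 0.169 [0.4596 0.2568 0.022 ]
254 190 0.169 [0.4756 0.2365 0.0223]
283 120 0.163 [0.4433 0.2277 0.0196]
200 230 0.176 [0.5072 0.2283 0.0209]
380 230 0.177 [0.4545 0.2955 0.0194]
275 265 0.143 [0.4866 0.258  0.0558]
290 290 0.123 [0.4832 0.2621 0.0764]
260 330 0.099 [0.4878 0.2549 0.1005]
283 365 0.198 [0.5426 0.3064 0.0194]
283 376 0.2 [0.5483 0.311  0.019 ]
150 230 0.177 [0.5223 0.2097 0.02  ]
100 230 0.199 [ 0.5493  0.1869 -0.0009]
[0.01119215 0.01600369 0.02014199 0.03249843 0.05160027]
```

View pics/s4.png

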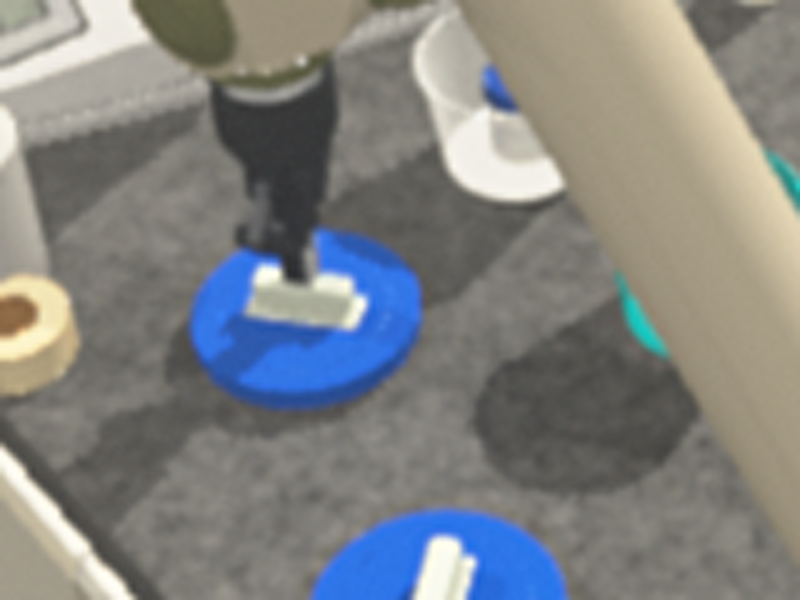

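The wrist and scene pictures agree: the shut fingertips rest on top of the handle (white bar, rows 180–270), at z≈0.047 while the TCP reads 0.025. So the real tips sit about 20 mm higher than reported. I'll open, go lower in steps while watching the force, and check the tips in depth.

Emit:
{"name": "step_arm", "arguments": {
  "fingers": [-0.2,-0.2,-0.2,-0.2,-0.2,-0.2],
  "travel": [
    [0,0,-0.05],
    [0,0,0],
    [0,0,0],
    [0,0,0.09],
    [0,0,0.09],
    [0,0,0]
  ],
  "twist": [0,0,0,0,0,0]
}}

```text
time_s: 13.78
position: [0.4917, 0.2675, 0.0106]
tool_rot: [[-0.784, -0.62, -0.002], [-0.62, 0.784, -0.001], [0.002, 0.001, -1.0]]
ft_force: [-0.4, -0.1, -0.5]
grip_width: 0.0515
gripper_force: 0.0
```

```bash
python3 - <<'E'
from h import *
s=monitor.observe();print(s["position"],s["grip_width"],s["ft_force"])
im,d,c=snap("wrist"); cv2.imwrite("pics/w5.png",im[140:420,100:470]); P=cloud(c,d)
# points in tool frame near TCP
Q=(P-s["position"])@s["tool_rot"]
m=(abs(Q[...,0])<.016)&(abs(abs(Q[...,1])-.035)<.022)&(Q[...,2]<.01)&(Q[...,2]>-.06)&(P[...,2]>.026)
for sg in(1,-1):
    q=Q[m&(Q[...,1]*sg>.012)]; print(len(q),np.percentile(q,[0,2,50,98,100],axis=0).round(4).tolist())
E
```

```text
[0.49168332 0.26752689 0.01061067] 0.051450805552540425 [-0.4208826  -0.13878198 -0.48061646]
2346 [[-0.012, 0.024, -0.06], [-0.0106, 0.0241, -0.0594], [0.0065, 0.0247, -0.0454], [0.0109, 0.0373, -0.0265], [0.0113, 0.0382, -0.0228]]
2353 [[-0.0121, -0.0406, -0.06], [-0.0105, -0.0399, -0.0594], [0.0065, -0.0272, -0.0455], [0.0109, -0.0267, -0.0264], [0.0112, -0.0266, -0.0232]]
```

View pics/w5.png

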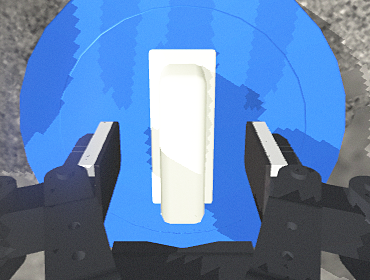

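Now the fingers straddle the white bar. Depth shows the tips 23 mm behind the reported TCP, which confirms the offset. Going down 5 mm and gripping.

Emit:
{"name": "step_arm", "arguments": {
  "fingers": [-0.2,-0.2,1,1,1,1,1,1],
  "travel": [
    [0,0,0.05],
    [0,0,0],
    [0,0,0],
    [0,0,0],
    [0,0,0],
    [0,0,0],
    [0,0,0],
    [0,0,0]
  ],
  "twist": [0,0,0,0,0,0,0,0],
  "force": 80
}}

```text
time_s: 14.82
position: [0.4924, 0.2678, 0.0071]
tool_rot: [[-0.784, -0.62, 0.0], [-0.62, 0.784, 0.0], [-0.0, -0.0, -1.0]]
ft_force: [-1.5, 0.0, 5.6]
grip_width: 0.016
gripper_force: 79.2
```

Emit:
{"name": "step_arm", "arguments": {
  "fingers": [1,1,1,1,1,1,1],
  "travel": [
    [0,0,-0.1],
    [0,0,-0.3],
    [0,0,-0.4],
    [0,0,-0.4],
    [0,0,-0.4],
    [0,0,-0.2],
    [0,0,0]
  ],
  "twist": [0,0,0,0,0,0,0]
}}

```text
time_s: 15.7
position: [0.4927, 0.2678, 0.1881]
tool_rot: [[-0.784, -0.62, 0.003], [-0.62, 0.784, 0.001], [-0.003, -0.001, -1.0]]
ft_force: [0.8, 0.2, -2.3]
grip_width: 0.0161
gripper_force: 78.5
```

```bash
cat > m.py <<'E'
from h import *
s=monitor.observe();print(s["position"].round(4),s["grip_width"].round(4),s["gripper_force"].round(1),s["ft_force"].round(1))
for n in("wrist","top","scene"):
    im,d,c=snap(n); P=cloud(c,d)
    slab(P,.082,.1,(.541,.058),.085,n+" rim")
    hs=cv2.cvtColor(im,cv2.COLOR_BGR2HSV); b=cv2.inRange(hs,(105,100,40),(130,255,255))>0
    zl=s["position"][2]-.007+.02; near=b&(np.hypot(P[...,0]-s["position"][0],P[...,1]-s["position"][1])<.09)&(abs(P[...,2]-zl)<.012)
    if near.sum()>100:
        p=P[near]; A=np.c_[p[:,:2]-s["position"][:2],np.ones(len(p))]
        for _ in range(5):
            k=np.linalg.lstsq(A,p[:,2],rcond=None)[0]; g=abs(A@k-p[:,2])<.003; A,p=A[g],p[g]
        m=np.zeros(near.shape,np.uint8); m[near]=1; k2=np.vstack([q[:,0] for q in cv2.findContours(m,0,1)[0]]); h=cv2.convexHull(k2)[:,0]
        pts=np.array([world(c,0,u,v,k[2]) for u,v in h]); 
        for _ in range(8):
            ce,R=fit(pts); e=abs(np.hypot(*(pts[:,:2]-ce).T)-R); pts=pts[e<=max(.0015,np.percentile(e,90))]
        print(n,"lid plane tilt",k[:2].round(3),"z",k[2].round(4),"hull circle",len(pts),ce.round(4),R.round(4))
    cv2.imwrite(f"pics/m_{n}.png",im)
E
python3 m.py
```

```text
Traceback (most recent call last):
  File "m.py", line 2, in <module>
    s=monitor.observe();print(s["position"].round(4),s["grip_width"].round(4),s["gripper_force"].round(1),s["ft_force"].round(1))
                                                     ^^^^^^^^^^^^^^^^^^^^^
AttributeError: 'float' object has no attribute 'round'
```

```bash
sed -i 's/s\["grip_width"\].round(4),s\["gripper_force"\].round(1)/s["grip_width"],s["gripper_force"]/' m.py; python3 m.py
```

```text
[0.4927 0.2678 0.1881] 0.016143060112068435 78.47211241722107 [ 0.8  0.2 -2.3]
wrist rim 1756 [0.5385 0.061 ] 0.0635 z 0.0881
wrist lid plane tilt [0.004 0.002] z 0.1993 hull circle 29 [0.4878 0.263 ] 0.067
top rim 286 [0.5367 0.0611] 0.0641 z 0.0896
top lid plane tilt [-0.001  0.021] z 0.2005 hull circle 16 [0.489  0.2674] 0.0733
scene rim 163 [0.5364 0.0591] 0.0642 z 0.0879
scene lid plane tilt [ 0.006 -0.004] z 0.1983 hull circle 12 [0.4854 0.2668] 0.0765
```

Emit:
{"name": "step_arm", "arguments": {
  "fingers": [1,1,1,1,1,1,1,1,1],
  "travel": [
    [0.184,-0.382,0],
    [0.184,-0.382,0],
    [0.184,-0.382,0],
    [0.184,-0.382,0],
    [0.184,-0.382,0],
    [0,0,0],
    [0,0,0.25],
    [0,0,0.25],
    [0,0,0]
  ],
  "twist": [0,0,0,0,0,0,0,0,0]
}}

```text
time_s: 16.98
position: [0.5372, 0.0617, 0.1348]
tool_rot: [[-0.784, -0.621, -0.005], [-0.621, 0.784, 0.001], [0.004, 0.004, -1.0]]
ft_force: [0.0, -0.2, -1.6]
grip_width: 0.0164
gripper_force: 78.6
```

```bash
python3 m.py; python3 -c "
import cv2,numpy as np
a=cv2.imread('pics/m_wrist.png');b=cv2.imread('pics/m_scene.png')[150:300,170:370];c=cv2.imread('pics/m_top.png')[100:250,170:370]
r=lambda i:cv2.resize(i,(400,300),interpolation=cv2.INTER_CUBIC)
cv2.imwrite('pics/c5.png',np.vstack([np.hstack([r(a),r(b)]),np.hstack([r(c),r(c)*0])]))"
```

```text
[0.5372 0.0617 0.1348] 0.016374851447014123 78.61097931861877 [ 0.  -0.2 -1.6]
wrist lid plane tilt [0.002 0.003] z 0.1488 hull circle 42 [0.5389 0.0607] 0.0726
top rim 12 [0.5319 0.0547] 0.0575 z 0.0901
top lid plane tilt [ 0.003 -0.   ] z 0.1489 hull circle 15 [0.5357 0.0619] 0.0721
scene rim 84 [0.5363 0.0583] 0.0644 z 0.0877
scene lid plane tilt [ 0.016 -0.005] z 0.149 hull circle 9 [0.532  0.0606] 0.0755
```

View pics/c5.png

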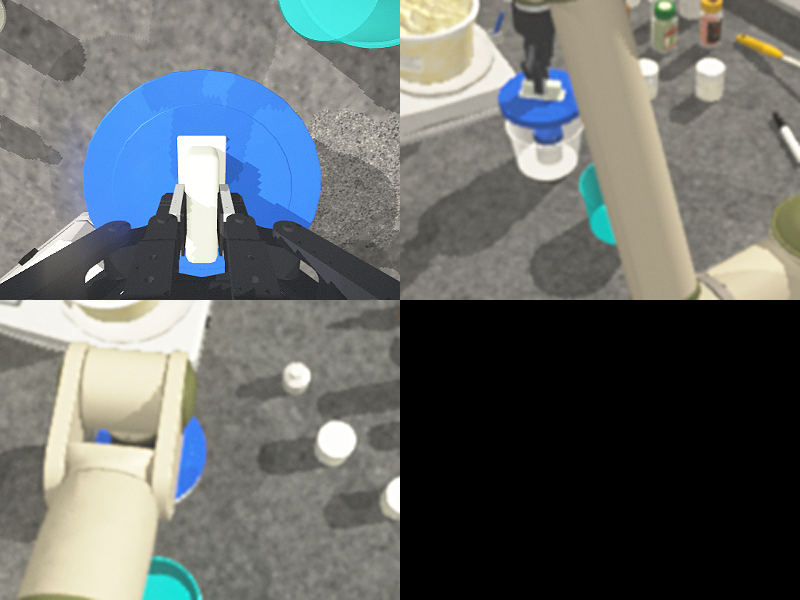

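The wrist view shows the lid level over the tub. Its centre (0.5389,0.0607) matches the tub's (0.539,0.061). Lowering gently.

Emit:
{"name": "step_arm", "arguments": {
  "fingers": [1,1,1,1,1,1,1],
  "travel": [
    [0,0,0.15],
    [0,0,0.15],
    [0,0,0.1],
    [0,0,0.03],
    [0,0,0.02],
    [0,0,0.02],
    [0,0,0]
  ],
  "twist": [0,0,0,0,0,0,0]
}}

```text
time_s: 18.0
position: [0.5389, 0.0607, 0.09]
tool_rot: [[-0.784, -0.62, 0.001], [-0.62, 0.784, -0.0], [-0.0, -0.001, -1.0]]
ft_force: [0.6, -1.1, -0.8]
grip_width: 0.0161
gripper_force: 78.8
```

Emit:
{"name": "step_arm", "arguments": {
  "fingers": [1,1,1,1],
  "travel": [
    [0,0,0.02],
    [0,0,0.02],
    [0,0,0.02],
    [0,0,0]
  ],
  "twist": [0,0,0,0]
}}

```text
time_s: 18.5
position: [0.5392, 0.0607, 0.0843]
tool_rot: [[-0.784, -0.62, 0.002], [-0.62, 0.784, -0.0], [-0.001, -0.001, -1.0]]
ft_force: [-0.3, -1.7, 5.1]
grip_width: 0.0162
gripper_force: 79.7
```

Emit:
{"name": "step_arm", "arguments": {
  "fingers": [1,1,1,1],
  "travel": [
    [0,0,0.02],
    [0,0,0.015],
    [0,0,0.01],
    [0,0,0]
  ],
  "twist": [0,0,0,0]
}}

```text
time_s: 19.0
position: [0.5394, 0.0606, 0.0817]
tool_rot: [[-0.784, -0.62, 0.004], [-0.62, 0.784, -0.001], [-0.002, -0.003, -1.0]]
ft_force: [-6.2, -2.1, 23.0]
grip_width: 0.0162
gripper_force: 81.9
```

Emit:
{"name": "step_arm", "arguments": {
  "fingers": [1,1],
  "travel": [
    [0,0,0.01],
    [0,0,0]
  ],
  "twist": [0,0]
}}

```text
time_s: 19.25
position: [0.5395, 0.0606, 0.0817]
tool_rot: [[-0.784, -0.621, 0.004], [-0.621, 0.784, -0.001], [-0.003, -0.003, -1.0]]
ft_force: [-8.5, -1.9, 31.1]
grip_width: 0.0161
gripper_force: 83.1
```

```bash
python3 m.py
```

```text
[0.5395 0.0606 0.0817] 0.01609794676894007 83.07632446289062 [-8.5 -1.9 31.1]
wrist rim 30894 [0.5346 0.0554] 0.0571 z 0.0941
wrist lid plane tilt [0.004 0.002] z 0.0944 hull circle 33 [0.54   0.0597] 0.0725
top rim 151 [0.5281 0.0263] 0.0347 z 0.0941
top lid plane tilt [0.021 0.016] z 0.0954 hull circle 9 [0.5342 0.0514] 0.0647
scene rim 370 [0.5332 0.0685] 0.0596 z 0.0931
scene lid plane tilt [-0.001 -0.009] z 0.0937 hull circle 10 [0.5312 0.0608] 0.0779
```

Stiff stop at 31 N with the plate top at 0.0945 (expected 0.095), so it's seated. Relieving the force, then releasing and backing off.

Emit:
{"name": "step_arm", "arguments": {
  "fingers": [1,1,-0.2,-0.2,-0.2,-0.2,-0.2,-0.2,-0.2,-0.2],
  "travel": [
    [0,0,-0.015],
    [0,0,0],
    [0,0,0],
    [0,0,0],
    [0,0,0],
    [0,0,-0.1],
    [0,0,-0.4],
    [0,0,-0.4],
    [0,0,-0.4],
    [0,0,0]
  ],
  "twist": [0,0,0,0,0,0,0,0,0,0]
}}

```text
time_s: 20.65
position: [0.5398, 0.0608, 0.2132]
tool_rot: [[-0.784, -0.621, 0.007], [-0.621, 0.784, -0.001], [-0.005, -0.005, -1.0]]
ft_force: [0.0, 0.7, -0.9]
grip_width: 0.0511
gripper_force: 0.0
```

```bash
cat > v.py <<'E'
from h import *
for n in("wrist","scene"):
    im,d,c=snap(n); P=cloud(c,d); b=cv2.inRange(cv2.cvtColor(im,cv2.COLOR_BGR2HSV),(105,100,40),(130,255,255))>0
    near=b&(np.hypot(P[...,0]-.539,P[...,1]-.06)<.09)&(abs(P[...,2]-.097)<.012); p=P[near]
    A=np.c_[p[:,:2]-[.539,.06],np.ones(len(p))]
    for _ in range(5):
        k=np.linalg.lstsq(A,p[:,2],rcond=None)[0]; g=abs(A@k-p[:,2])<.003; A,p=A[g],p[g]
    print(n,k.round(4),contour_fit(c,near,k[2]))
    slab(P,-.01,.09,(.539,.06),.075,n+" below")
    cv2.imwrite(f"pics/v_{n}.png",im)
a=cv2.imread('pics/v_wrist.png');b=cv2.imread('pics/v_scene.png')[160:280,170:330]
cv2.imwrite('pics/c6.png',np.hstack([cv2.resize(a,(400,300)),cv2.resize(b,(400,300),interpolation=cv2.INTER_CUBIC)]))
E
python3 v.py
```

```text
wrist [-0.002   0.0015  0.0923] (array([0.53895431, 0.0602151 ]), np.float64(0.07238321536821679))
wrist below 60 [0.5355 0.0559] 0.0692 z 0.0745
scene [ 0.0106 -0.004   0.094 ] (array([0.53343048, 0.06144333]), np.float64(0.07443620753845757))
scene below 421 [0.5436 0.0569] 0.0631 z 0.0272
```

View pics/c6.png

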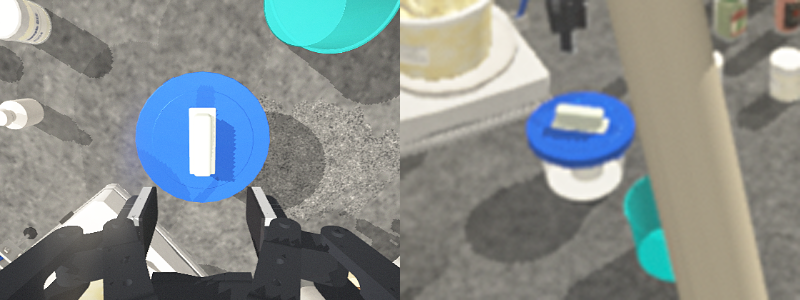

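The lid is level (about 0.003 rad), its plate is at seated height, and it is centred. The jar shows upright in the tub and the gripper is clear. Handing in.

```bash
python3 -c "
from rig import close_job
print(close_job())"
```

```text
the job is handed in; nothing more can be done
None
```

The blue-capped jar stands upright in the translucent tub with the blue lid pressed fully down, level and centred by camera measurement; the job is handed in at about 21 s, but `close_job()` returned no verdict.

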